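Index the spice carousel to the green-lidded jar

ROBOT

A 6-joint arm with a two-finger parallel gripper is mounted at the origin on the work surface. World frame = base frame: x ahead of the robot, y to its left, z up, the work surface at z = 0. Lengths are in m, angles in degrees, forces in N, time in s.
With the tool pointing down it reaches from about 0.4 to 0.825 m from the base axis. Payload 7 kg.
Tool frame: the origin (TCP) lies on the centre line of the jaws, within the pads' length; the fingertips stand 8 mm ahead of it and the grasp point (between the pads) lies 11 mm behind it; x points along the fingers, y is the direction in which the jaws open and shut, and the axes are right-handed (so a half turn about x gives the same grasp; the last joint's range is limited). The gripper opens to 88 mm and grips with 3 to 60 N. Pads are 19 mm wide; open, the fingers measure 130 mm over their backs; the gripper's body (78 mm by 193 mm) begins 47 mm behind the grasp point.
Start: joints at [-55.858, 20.546, 0.682, 0, -70.136, -16.507], TCP at [0.204, -0.643, 0.204] pointing down, gripper open.
Joint ranges: [-176.03, 176.03], [-82.01, 121.73], [-58.28, 71.71], [-173.87, 95.51], [-174.79, -0.11], [-173.66, 173.66]. Speed limits (degrees/s): [136.94, 136.94, 172.46, 180, 180, 180].

INTERFACE

Orientations are given as a 3x3 rotation matrix whose columns are the frame's x, y, z axes.
In Python, from rig import bot, cams, workorder gives the robot as it stands.
- The arm moves only by the tool step_arm, never from a script. Its arguments are lists of equal length, an entry for each row: "delta_pos": the shift along the tool's x, y, z in cm, a list of three; "rotation": the turn, a rotation vector about the tool's x, y, z in degrees, a list of three; "hand": the closure, from -1 (fully open) to 1 (shut), so that 0 is half open. A call has exactly 10 rows; each row shifts and turns the pose as measured when the row begins, along the tool's axes as they then stand; what a row does not reach is not made up. A row lasts 1/12 s, in which the tool goes at most 41.7 mm and 7.16 degrees, less where a joint would pass 70% of its speed; a pose out of reach is approached as far as the arm can. A call with a gripper value outside its range is refused whole. The fingers move at their own pace and stop on an object; "squeeze" is the grip in N (left out, the last holds). Time passes only in rows, so rows that do not move let the fingers close, or fill a call up. It gives the time, the measured TCP pose, the force and the opening at its end, in the units of the state.
- bot.state(): the state, without advancing time (a new reading comes with each control period).
- cams.get_image(name): name is "side" or "top"; returns (picture, depth): 384x512x3 uint8, red, green, blue; 384x512 float32, m along the optical axis (not along the pixel's ray), 0 where there is no reading.
- cams.camera_model(name): a dict with "fx", "fy", "cx", "cy" (pixels), "pose" (4x4, takes a point from camera to world coordinates). Camera axes: x right, y down, z forward; pixel columns grow to the right and rows downward; lengths in m; the calibration is good to about 2 mm. A picture is of the moment at which its call begins. camera_model takes no time and is no camera call.
- workorder.hand_in(): hands the job in, once; it reports no verdict.
The state is a dict: "t": time; "joint_positions": joint angles; "joint_velocities": joint speeds; "joint_torque": joint torques, N m; "ee_pos": TCP position; "orientation": TCP orientation; "contact_force": force on the tool from outside, world axes, zero at the start; "wrist_torque": the same for the moment, N m; "opening": finger opening in m.
Only numpy, scipy, OpenCV 4.12 (cv2) and the standard library are available. Lean on these libraries where they do the work, as an engineer would, in place of code of your own. Each camera call takes 0.05 s, during which the arm holds its last target.

TASK

Turn the spice carousel by its black centre knob, one click in whichever direction is right, so that the jar with the green lid comes to the orange arrow at the carousel's front. The carousel must rest in its click position, with the green-lidded jar still upright in its seat; do not lift the jar out.

Things in the scene. Friction and masses are not known exactly. Their poses are not given: they have to be found in the camera images.
- turntable (a joint): Angle (rad) of the wooden turntable (228 mm across) on its fixed white base; positive is anticlockwise from above. Six jar seats, 60 degrees apart, centred 78 mm from the axis, turn with it. A sprung detent holds it at -1.047, 0 and 1.047, end stops 0.1 beyond; it starts at 0. The detent resists with up to 0.15 N m and, past half way (0.52), pulls the table into the next click by itself.
- knob_grip (a point): Point on the turntable's axis at the height to grip the black bar knob, 163 mm above the worktop. The bar is 70 mm long (this point's x axis), 24 mm wide (y axis) and 42 mm high (140 to 182 mm above the worktop); it turns with the turntable, on a post 22 mm thick. The jars around it reach 112 mm above the worktop.
- front_place (a point): Centre of the floor of whichever seat stands at the front, 34 mm above the worktop and 78 mm from the axis: the place the orange arrow points to. Fixed to the white base, whose tongue with the orange arrow sticks out on this side.
- green_jar: White round spice jar with a green lid, 44 mm across, 78 mm high; origin at the centre of its underside, z up. It stands loosely (3 mm of play each side) in a seat with walls 17 mm high. At the start it is in one of the two seats next to the front one, on either side; five like jars with red, white, yellow, blue and black lids fill the other seats.
Things that resemble listed ones, but are neither listed nor needed, are in the scene too. What is shaped like the green_jar but pink is not meant.

How it is judged (in metres and radians):
At the end, for the whole second after the job is handed in: The turntable rests in one of its two outer click positions (beyond 0.90 rad either way, not moving), and the green-lidded jar stands within 15 mm of the front place, its underside less than 42 mm above the worktop and upright within 10 degrees ((value of joint turntable above 0.9 rad or value of joint turntable below -0.9 rad) and horizontal distance between green_jar and front_place below 0.015 m and height (world z) of green_jar below 0.042 m and angle between green_jar's own z axis and vertical below 0.17 rad and velocity of joint turntable between -0.1 and 0.1 rad/s); the robot touches nothing.
It fails at once if the green-lidded jar is lifted out of its seat (height (world z) of green_jar above 0.06 m).
It also fails if it takes over 34 s, if anything falls off the work surface, if the arm or the gripper's body presses on something with over 40 N, if the wrist force passes 120 N, or if a joint passes its speed limit or range.

## Working session

There is one attempt and no reset: what is moved stays moved. The work goes in short steps, Python scripts to look and compute and a tool call to move; the robot and the scene stay as the last step left them, time stands still between calls to the robot, and variables do not carry over. Pictures are saved under pics/ and viewed, and the job is handed in when it is done.

Besides the shell and the picture viewer there is one more tool, called by a JSON object that holds its "api" and its "payload". step_arm: Moves the arm, as the interface text tells. Its arguments: {"type":"object","properties":{"delta_pos":{"type":"array"},"rotation":{"type":"array"},"hand":{"type":"array"},"squeeze":{"type":"number"}},"required":["delta_pos","rotation","hand"]}

```bash
mkdir -p pics; ls; python3 - <<'E'
from rig import bot,cams,workorder
import cv2,numpy as np
for n in("top","side"):
    im,d=cams.get_image(n)
    cv2.imwrite(f"pics/{n}0.png",im[:,:,::-1]); np.savez(f"{n}0.npz",im=im,d=d)
    m=cams.camera_model(n);print(n,m["fx"],m["fy"],m["cx"],m["cy"]);print(np.round(m["pose"],4))
print(bot.state())
E
```

```text
pics
top 389.5145055735863 389.5145055735863 246.88353662037082 191.1311492034723
[[-0.0221 -0.9979  0.0616  0.6095]
 [-0.9997  0.0218 -0.0052  0.0892]
 [ 0.0039 -0.0617 -0.9981  0.9473]
 [ 0.      0.      0.      1.    ]]
side 359.29421966704444 359.29421966704444 260.901956164297 190.0916626410926
[[-0.9109 -0.3262  0.2527  0.4987]
 [-0.4125  0.7337 -0.54    0.4778]
 [-0.0093 -0.5961 -0.8029  0.6663]
 [ 0.      0.      0.      1.    ]]
{'t': 0.1, 'joint_positions': array([-5.58572544e+01,  2.05850344e+01,  6.38921226e-01, -1.76070794e-02,
       -7.01363131e+01, -1.65056766e+01]), 'joint_velocities': array([-0.07408808, -0.14685965,  0.08965094, -0.06345114, -0.07399445,
        0.04520073]), 'joint_torque': array([-2.02739117e-03, -5.84160054e+01,  2.93750542e+01,  7.01547012e+00,
        1.01073092e-02, -7.78830713e-05]), 'ee_pos': array([ 0.20432716, -0.64283239,  0.20324196]), 'orientation': array([[-5.68217026e-04, -3.02886397e-01,  9.53026499e-01],
       [ 1.35285421e-03,  9.53025548e-01,  3.02886901e-01],
       [-9.99998923e-01,  1.46141141e-03, -1.31764206e-04]]), 'contact_force': array([ 0.32952118, -0.3465453 ,  1.12909307]), 'wrist_torque': array([0.04518785, 0.02884538, 0.04970433]), 'opening': 0.0873871618566544}
```

View pics/top0.png

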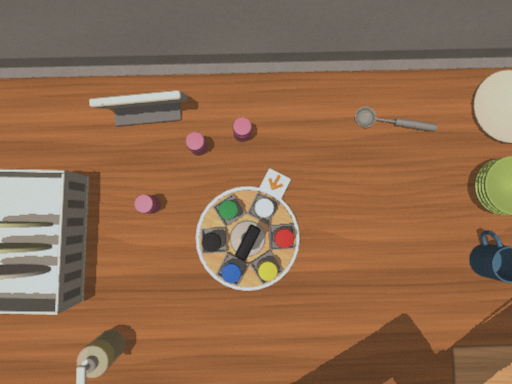

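View pics/side0.png

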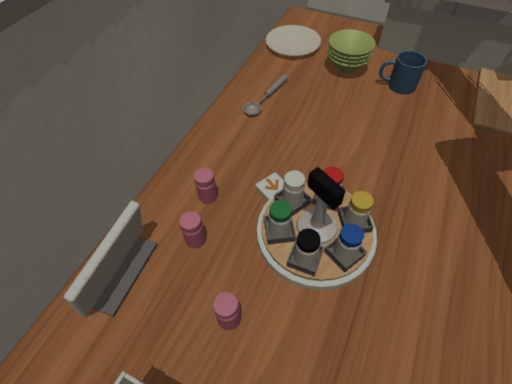

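The top view shows the carousel centred near (247,238) and its arrow tongue at (275,183). The white lid is at the front (264,208) and the green lid at (228,210). The other lids are red (284,239), yellow (268,271), blue (231,273) and black (212,241), and the black knob bar is at (247,243).

Possible look-alikes:
- **Knob:** the black-lidded jar at (212,241).
- **Green lid:** the green bowls at (500,185) and the pink jars at (195,142), (242,128) and (146,204).

From above, green has to go clockwise to reach the arrow, which is negative.

```bash
cat > h.py <<'E'
import numpy as np,cv2
from rig import bot,cams
def pts(n,d):
    m=cams.camera_model(n);v,u=np.indices(d.shape)
    P=np.stack([(u-m["cx"])/m["fx"]*d,(v-m["cy"])/m["fy"]*d,d],-1)
    return P@m["pose"][:3,:3].T+m["pose"][:3,3]
def ray(n,u,v,z):
    m=cams.camera_model(n);r=m["pose"][:3,:3]@np.array([(u-m["cx"])/m["fx"],(v-m["cy"])/m["fy"],1]);o=m["pose"][:3,3]
    return o+r*(z-o[2])/r[2]
E
python3 - <<'E'
from h import *
C={}
for n in("top","side"):
    f=np.load(n+"0.npz");im=f["im"];d=f["d"];P=pts(n,d)
    hsv=cv2.cvtColor(im,cv2.COLOR_RGB2HSV)
    box=np.zeros(d.shape,bool)
    if n=="top": box[165:300,185:305]=1
    else: box[150:290,240:390]=1
    k=box&(P[...,2]>.125)&(P[...,2]<.2)&(im.max(2)<90)
    q=P[k];print(n,"knob px",k.sum(),"z",np.percentile(q[:,2],[2,50,98]))
    kk=k&(P[...,2]>.175)
    v,u=np.nonzero(kk)
    if len(u)>20:
        (c,s,a)=cv2.minAreaRect(np.stack([u,v],1).astype(np.float32))
        b=cv2.boxPoints((c,s,a));W=np.array([ray(n,x,y,.182) for x,y in b]);print("corners",W.round(4),"mean",W.mean(0).round(4))
        e=[W[1]-W[0],W[2]-W[1]]; e=max(e,key=np.linalg.norm);print("bar dir deg",np.degrees(np.arctan2(e[1],e[0])),np.linalg.norm(W[1]-W[0]),np.linalg.norm(W[2]-W[1]))
    for nm,mk in dict(green=(hsv[...,0]>45)&(hsv[...,0]<85)&(hsv[...,1]>120),red=((hsv[...,0]<4)|(hsv[...,0]>174))&(hsv[...,1]>200)&(im[...,0]>130),yellow=(hsv[...,0]>22)&(hsv[...,0]<32)&(hsv[...,1]>170),blue=(hsv[...,0]>105)&(hsv[...,0]<130)&(hsv[...,1]>150)).items():
        mk=mk&box&(P[...,2]>.108)&(P[...,2]<.125)
        v,u=np.nonzero(mk)
        if len(u): print(nm,len(u),u.mean().round(1),v.mean().round(1),ray(n,u.mean(),v.mean(),.112).round(4),np.median(P[mk],0).round(4))
    ar=(hsv[...,0]>6)&(hsv[...,0]<16)&(hsv[...,1]>150)&(im[...,0]>200)&box
    v,u=np.nonzero(ar); ok=np.median(P[ar],0) if len(u) else 0; print("arrow?",len(u),ok)
im=np.load("top0.npz")["im"][165:300,185:310,::-1];cv2.imwrite("pics/crop.png",cv2.resize(im,None,fx=4,fy=4,interpolation=cv2.INTER_CUBIC))
E
```

```text
top knob px 428 z [0.17720346 0.181114   0.18413831]
corners [[0.5307 0.1131 0.182 ]
 [0.5921 0.0805 0.182 ]
 [0.5815 0.0604 0.182 ]
 [0.5202 0.0931 0.182 ]] mean [0.5562 0.0868 0.182 ]
bar dir deg -27.93150626812408 0.06953226053269752 0.022737425290198683
green 250 227.5 209.3 [0.6231 0.1272 0.112 ] [0.6234 0.1265 0.1115]
blue 259 230.9 272.6 [0.4887 0.1226 0.112 ] [0.4883 0.1224 0.1118]
arrow? 4 [0.68086121 0.01349752 0.02257852]
side knob px 942 z [0.13203898 0.17699753 0.18321223]
corners [[0.5925 0.0894 0.182 ]
 [0.5859 0.0617 0.182 ]
 [0.5211 0.0968 0.182 ]
 [0.5285 0.1224 0.182 ]] mean [0.557  0.0926 0.182 ]
bar dir deg 151.5645303427867 0.028539352297590144 0.0737619415701678
green 323 280.1 209.8 [0.6221 0.1319 0.112 ] [0.6223 0.1317 0.1117]
blue 382 351.3 233.9 [0.4884 0.1278 0.112 ] [0.4884 0.1281 0.1118]
arrow? 0 0
```

View pics/crop.png

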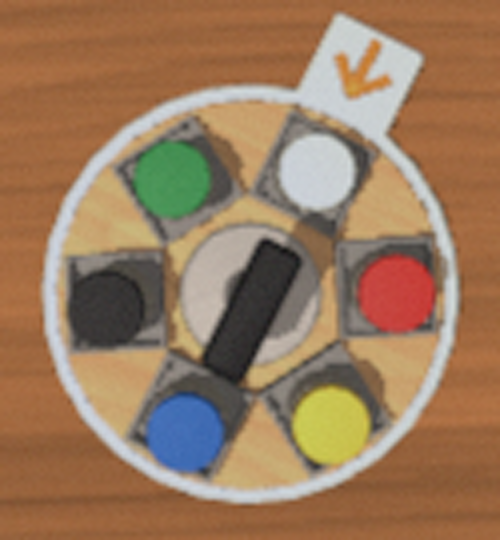

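The crop confirms white at the arrow at (317,172), green one seat anticlockwise at (172,178), and the bar knob at (252,310). The knob centre is about (0.556, 0.089) with the bar at −28°. The plan is to turn clockwise 60°, gripping with tool y at −118° so joint 6 stays in range. First I rise and travel.

{"api": "step_arm", "payload": {"delta_pos": [[-2,0,0],[-2,0,0],[-2,0,0],[0,2.9,2.75],[0,2.9,2.75],[0,2.9,2.75],[0,2.9,2.75],[0,2.9,2.75],[0,2.9,2.75],[0,2.9,2.75]], "rotation": [[0,0,0],[0,0,0],[0,0,0],[0,0,0],[0,0,0],[0,0,0],[0,0,0],[0,0,0],[0,0,0],[0,0,0]], "hand": [-1,-1,-1,-1,-1,-1,-1,-1,-1,-1]}}

```text
t: 0.93
ee_pos: [0.3257, -0.3855, 0.2585]
orientation: [[-0.009, -0.292, 0.956], [0.013, 0.956, 0.292], [-1.0, 0.015, -0.004]]
contact_force: [1.3, -0.0, 0.4]
opening: 0.0874
```

{"api": "step_arm", "payload": {"delta_pos": [[0,2.9,2.75],[0,2.9,2.75],[0,2.9,2.75],[0,2.9,2.75],[0,2.9,2.75],[0,2.9,2.75],[0,2.9,2.75],[0,2.9,2.75],[0,2.9,2.75],[0,2.9,2.75]], "rotation": [[0,0,0],[0,0,0],[0,0,0],[0,0,0],[0,0,0],[0,0,0],[0,0,0],[0,0,0],[0,0,0],[0,0,0]], "hand": [-1,-1,-1,-1,-1,-1,-1,-1,-1,-1]}}

```text
t: 1.77
ee_pos: [0.5049, -0.0091, 0.2622]
orientation: [[-0.007, -0.292, 0.956], [0.015, 0.956, 0.292], [-1.0, 0.016, -0.002]]
contact_force: [0.8, -1.1, 0.1]
opening: 0.0876
```

{"api": "step_arm", "payload": {"delta_pos": [[0,0,0],[0,0,0],[0,0,0],[0,0,0],[0,0,0],[0,0,0],[0,0,0],[0,0,0],[0,0,0],[0,0,0]], "rotation": [[-7,0,0],[-7,0,0],[-7,0,0],[-7,0,0],[-7,0,0],[-7,0,0],[-7,0,0],[-7,0,0],[-7,0,0],[-7,0,0]], "hand": [-1,-1,-1,-1,-1,-1,-1,-1,-1,-1]}}

```text
t: 2.6
ee_pos: [0.5056, 0.0007, 0.2571]
orientation: [[-0.015, -1.0, 0.026], [0.014, 0.026, 1.0], [-1.0, 0.016, 0.014]]
contact_force: [0.3, -0.8, 0.2]
opening: 0.0879
```

{"api": "step_arm", "payload": {"delta_pos": [[0,-1.6,3.0],[0,-1.6,3.0],[0,-1.6,3.0],[0,0,0],[0,0,0],[0,0,0],[0,0,0],[0,0,0],[0,0,0],[0,0,0]], "rotation": [[0,0,0],[0,0,0],[0,0,0],[-7,0,0],[-7,0,0],[-7,0,0],[-7,0,0],[-7,0,0],[-7,0,0],[-7,0,0]], "hand": [-1,-1,-1,-1,-1,-1,-1,-1,-1,-1]}}

```text
t: 3.43
ee_pos: [0.5547, 0.0941, 0.2532]
orientation: [[-0.023, -0.657, -0.753], [0.012, -0.754, 0.657], [-1.0, 0.006, 0.025]]
contact_force: [0.6, 0.4, -0.8]
opening: 0.0877
```

```bash
cat > delta.py <<'E'
import sys,numpy as np
from scipy.spatial.transform import Rotation as R
from rig import bot
x,y,z,yaw=map(float,sys.argv[1:5])
s=bot.state();O=R.from_matrix(s["orientation"]).as_matrix();a=np.radians(yaw)
Y=np.array([np.cos(a),np.sin(a),0]);X=np.array([0,0,-1.]);G=np.c_[X,Y,np.cross(X,Y)]
print("t",s["t"],"pos",s["ee_pos"].round(4),"yaw",np.degrees(np.arctan2(O[1,1],O[0,1])).round(1),"j",s["joint_positions"].round(1),"F",s["contact_force"].round(1),"M",s["wrist_torque"].round(2),"open",s["opening"].round(4))
print("delta cm",(O.T@(np.array([x,y,z])-s["ee_pos"])*100).round(2),"rotvec",np.degrees(R.from_matrix(O.T@G).as_rotvec()).round(2))
E
python3 delta.py .556 .089 .25 -118.2
```

```text
Traceback (most recent call last):
  File "delta.py", line 7, in <module>
    print("t",s["t"],"pos",s["ee_pos"].round(4),"yaw",np.degrees(np.arctan2(O[1,1],O[0,1])).round(1),"j",s["joint_positions"].round(1),"F",s["contact_force"].round(1),"M",s["wrist_torque"].round(2),"open",s["opening"].round(4))
                                                                                                                                                                                                             ^^^^^^^^^^^^^^^^^^
AttributeError: 'float' object has no attribute 'round'
```

```bash
sed -i 's/s\["opening"\].round(4)/round(s["opening"],4)/' delta.py; python3 delta.py .556 .089 .25 -118.2
```

```text
t 3.4333 pos [0.5547 0.0941 0.2532] yaw -131.1 j [ 28.6   9.1  -7.8  -1.3 -73.9  20.7] F [ 0.6  0.4 -0.8] M [-0.07  0.13  0.05] open 0.0877
delta cm [ 0.31  0.3  -0.44] rotvec [-12.88   1.48  -0.18]
```

{"api": "step_arm", "payload": {"delta_pos": [[0,0.15,-0.2],[0,0.15,-0.2],[0,0,0],[0,0,0],[0,0,0],[0,0,0],[0,0,0],[0,0,0],[0,0,0],[0,0,0]], "rotation": [[-6.5,0.7,0],[-6.5,0.7,0],[0,0,0],[0,0,0],[0,0,0],[0,0,0],[0,0,0],[0,0,0],[0,0,0],[0,0,0]], "hand": [-1,-1,-1,-1,-1,-1,-1,-1,-1,-1]}}

```text
t: 4.27
ee_pos: [0.5549, 0.0892, 0.2509]
orientation: [[-0.007, -0.468, -0.883], [-0.003, -0.883, 0.469], [-1.0, 0.006, 0.005]]
contact_force: [0.7, -0.5, 0.7]
opening: 0.0876
```

```bash
python3 delta.py .556 .089 .152 -118.2; python3 -c "
from h import *
im,d=cams.get_image('side');cv2.imwrite('pics/s1.png',im[:,:,::-1])"
```

```text
t 4.2667 pos [0.5549 0.0892 0.2509] yaw -117.9 j [ 29.    8.6  -9.2  -0.1 -72.6  33.1] F [ 0.7 -0.5  0.7] M [-0.01  0.16 -0.  ] open 0.0876
delta cm [ 9.89 -0.09 -0.16] rotvec [ 0.26  0.3  -0.33]
```

View pics/s1.png

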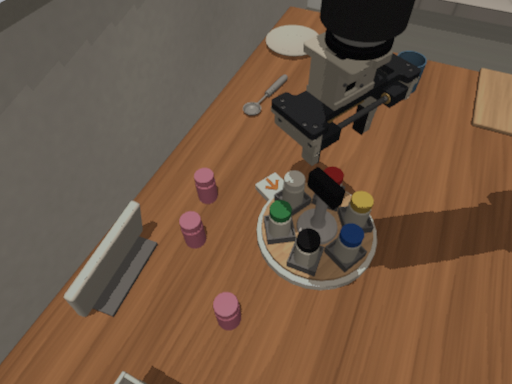

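The side view shows the fingers at (313,145) and (365,112), above and on either side of the bar at (326,188). I go down.

{"api": "step_arm", "payload": {"delta_pos": [[1.5,0,-0.15],[1.5,0,0],[1.5,0,0],[1.5,0,0],[1.2,0,0],[1.0,0,0],[0.6,0,0],[0.4,0,0],[0,0,0],[0,0,0]], "rotation": [[0,0,0],[0,0,0],[0,0,0],[0,0,0],[0,0,0],[0,0,0],[0,0,0],[0,0,0],[0,0,0],[0,0,0]], "hand": [-1,-1,-1,-1,-1,-1,-1,-1,-1,-1]}}

```text
t: 5.15
ee_pos: [0.5574, 0.0887, 0.1568]
orientation: [[-0.003, -0.47, -0.883], [-0.001, -0.883, 0.47], [-1.0, 0.003, 0.002]]
contact_force: [-0.3, -0.7, 0.2]
opening: 0.0877
```

```bash
python3 delta.py .556 .089 .152 -118.2; python3 -c "
from h import *
im,d=cams.get_image('side');cv2.imwrite('pics/s2.png',cv2.resize(im[50:290,230:470,::-1],None,fx=2.4,fy=2.4))"
```

```text
t 5.15 pos [0.5574 0.0887 0.1568] yaw -118.0 j [ 28.9  12.4 -17.2  -0.  -60.6  33.1] F [-0.3 -0.7  0.2] M [-0.03  0.1  -0.03] open 0.0877
delta cm [0.48 0.04 0.14] rotvec [ 0.17  0.13 -0.14]
```

View pics/s2.png

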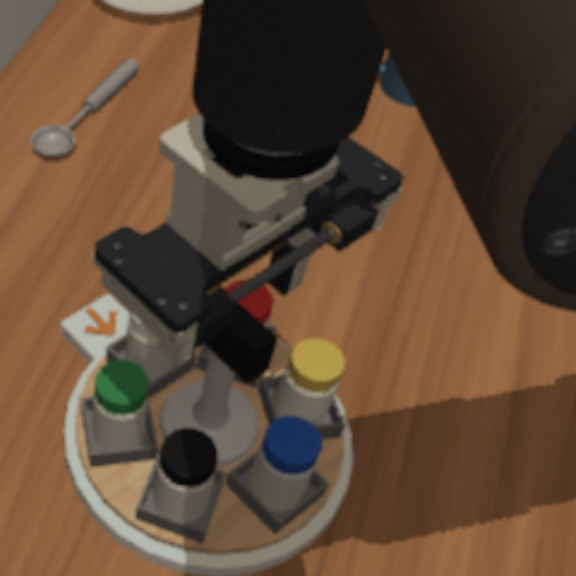

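The crop shows the fingers straddling the bar at (240,340). I go down 4 mm more and close at 30 N.

{"api": "step_arm", "payload": {"delta_pos": [[0.3,0,0.1],[0.2,0,0],[0,0,0],[0,0,0],[0,0,0],[0,0,0],[0,0,0],[0,0,0],[0,0,0],[0,0,0]], "rotation": [[0,0,0],[0,0,0],[0,0,0],[0,0,0],[0,0,0],[0,0,0],[0,0,0],[0,0,0],[0,0,0],[0,0,0]], "hand": [-1,-1,1,1,1,1,1,1,1,1], "squeeze": 30}}

```text
t: 6.03
ee_pos: [0.5579, 0.0899, 0.154]
orientation: [[0.001, -0.47, -0.883], [0.001, -0.883, 0.47], [-1.0, -0.001, -0.001]]
contact_force: [0.2, -0.0, 0.4]
opening: 0.0397
```

```bash
python3 delta.py .556 .089 .152 -118.2
```

```text
t 6.0333 pos [0.5579 0.0899 0.154 ] yaw -118.0 j [ 29.   12.4 -17.6  -0.  -59.9  33. ] F [ 0.2 -0.   0.4] M [-0.03  0.17  0.01] open 0.0397
delta cm [0.2  0.16 0.13] rotvec [ 0.19 -0.04  0.07]
```

{"api": "step_arm", "payload": {"delta_pos": [[0,0,0],[0,0,0],[0,0,0],[0,0,0],[0,0,0],[0,0,0],[0,0,0],[0,0,0],[0,0,0],[0,0,0]], "rotation": [[0,0,0],[0,0,0],[0,0,0],[0,0,0],[0,0,0],[0,0,0],[0,0,0],[0,0,0],[0,0,0],[0,0,0]], "hand": [1,1,1,1,1,1,1,1,1,1]}}

```text
t: 6.87
ee_pos: [0.5561, 0.0868, 0.1539]
orientation: [[-0.003, -0.47, -0.883], [-0.004, -0.883, 0.47], [-1.0, 0.005, 0.001]]
contact_force: [-1.5, -1.4, 0.1]
opening: 0.0233
```

```bash
python3 delta.py .556 .089 .152 -118.2
```

```text
t 6.8667 pos [0.5561 0.0868 0.1539] yaw -118.0 j [ 28.9  12.4 -17.7   0.2 -60.2  33. ] F [-1.5 -1.4  0.1] M [-0.43  0.29 -0.01] open 0.0233
delta cm [ 0.19 -0.19  0.11] rotvec [ 0.18  0.03 -0.3 ]
```

The bar is gripped with a 23 mm opening. Now I turn clockwise, about tool +x.

{"api": "step_arm", "payload": {"delta_pos": [[0,0,0],[0,0,0],[0,0,0],[0,0,0],[0,0,0],[0,0,0],[0,0,0],[0,0,0],[0,0,0],[0,0,0]], "rotation": [[2,0,0],[3,0,0],[3,0,0],[3,0,0],[3,0,0],[3,0,0],[3,0,0],[3,0,0],[3,0,0],[3,0,0]], "hand": [1,1,1,1,1,1,1,1,1,1]}}

```text
t: 7.7
ee_pos: [0.5563, 0.0869, 0.1539]
orientation: [[-0.003, -0.849, -0.528], [-0.005, -0.528, 0.849], [-1.0, 0.005, -0.003]]
contact_force: [-0.8, -2.0, 0.1]
opening: 0.0237
```

```bash
python3 delta.py .556 .0868 .154 -178
```

```text
t 7.7 pos [0.5563 0.0869 0.1539] yaw -148.1 j [ 28.9  12.4 -17.7   0.2 -60.2   2.8] F [-0.8 -2.   0.1] M [-0.37  0.22  0.03] open 0.0237
delta cm [-0.01  0.03  0.  ] rotvec [29.89 -0.24 -0.24]
```

{"api": "step_arm", "payload": {"delta_pos": [[0,0,0],[0,0,0],[0,0,0],[0,0,0],[0,0,0],[0,0,0],[0,0,0],[0,0,0],[0,0,0],[0,0,0]], "rotation": [[3,0,0],[3,0,0],[3,0,0],[3,0,0],[3,0,0],[3,0,0],[3,0,0],[3,0,0],[3,0,0],[2,0,0]], "hand": [1,1,1,1,1,1,1,1,1,1]}}

```text
t: 8.53
ee_pos: [0.5565, 0.087, 0.1539]
orientation: [[-0.003, -1.0, -0.022], [-0.005, -0.022, 1.0], [-1.0, 0.003, -0.005]]
contact_force: [0.2, -1.0, 0.7]
opening: 0.0237
```

```bash
python3 delta.py .556 .0868 .154 -178; python3 -c "
from h import *
im,d=cams.get_image('side');cv2.imwrite('pics/s3.png',cv2.resize(im[50:290,230:470,::-1],None,fx=2.4,fy=2.4))"
```

```text
t 8.5333 pos [0.5565 0.087  0.1539] yaw -178.7 j [ 28.9  12.4 -17.7   0.2 -60.2 -27.8] F [ 0.2 -1.   0.7] M [-0.26  0.28  0.04] open 0.0237
delta cm [-0.01  0.05 -0.02] rotvec [-0.73 -0.29 -0.15]
```

View pics/s3.png

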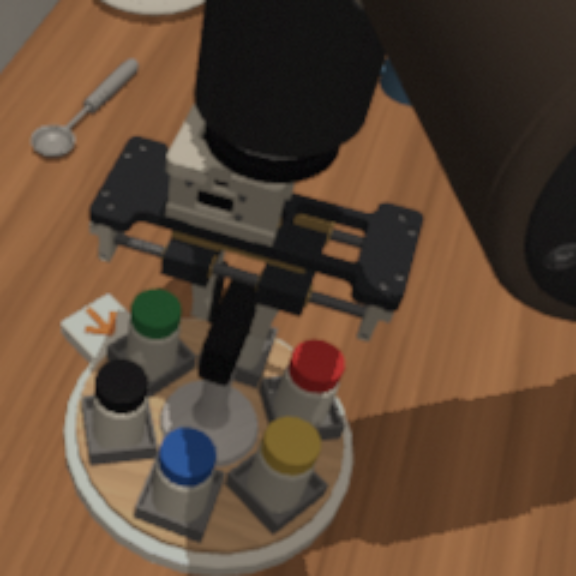

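Green is now at the arrow, at (156,335) in the crop. I open the gripper and then rise.

{"api": "step_arm", "payload": {"delta_pos": [[0,0,0],[0,0,0],[0,0,0],[0,0,0],[0,0,0],[0,0,0],[0,0,0],[0,0,0],[0,0,0],[0,0,0]], "rotation": [[0,0,0],[0,0,0],[0,0,0],[0,0,0],[0,0,0],[0,0,0],[0,0,0],[0,0,0],[0,0,0],[0,0,0]], "hand": [-0.2,-0.2,-0.2,-0.2,-0.2,-0.2,-0.2,-0.2,-0.2,-0.2]}}

```text
t: 9.42
ee_pos: [0.5569, 0.0879, 0.1539]
orientation: [[-0.002, -1.0, -0.026], [-0.004, -0.026, 1.0], [-1.0, 0.002, -0.004]]
contact_force: [-0.1, 0.7, -0.2]
opening: 0.0526
```

```bash
python3 delta.py .556 .0868 .154 -178
```

```text
t 9.4167 pos [0.5569 0.0879 0.1539] yaw -178.5 j [ 29.   12.5 -17.6   0.2 -60.1 -27.6] F [-0.1  0.7 -0.2] M [-0.01  0.12  0.02] open 0.0526
delta cm [-0.01  0.1  -0.11] rotvec [-0.53 -0.21 -0.1 ]
```

{"api": "step_arm", "payload": {"delta_pos": [[-1,0,0],[-2,0,0],[-2,0,0],[-2,0,0],[-2,0,0],[-2,0,0],[-1,0,0],[0,0,-3],[0,0,-3],[0,0,-3]], "rotation": [[0,0,0],[0,0,0],[0,0,0],[0,0,0],[0,0,0],[0,0,0],[0,0,0],[0,0,0],[0,0,0],[0,0,0]], "hand": [-0.2,-0.2,-0.2,-0.2,-0.2,-0.2,-0.2,-0.2,-0.2,-0.2]}}

```text
t: 10.25
ee_pos: [0.5601, -0.0003, 0.2878]
orientation: [[0.002, -0.999, -0.033], [-0.004, -0.033, 0.999], [-1.0, -0.002, -0.004]]
contact_force: [0.2, -0.5, 0.5]
opening: 0.0525
```

{"api": "step_arm", "payload": {"delta_pos": [[0,0,-3],[0,0,-3],[0,0,-3],[0,0,-3],[0,0,-3],[0,0,-3],[0,0,0],[0,0,0],[0,0,0],[0,0,0]], "rotation": [[0,0,0],[0,0,0],[0,0,0],[0,0,0],[0,0,0],[0,0,0],[0,0,0],[0,0,0],[0,0,0],[0,0,0]], "hand": [-0.2,-0.2,-0.2,-0.2,-0.2,-0.2,-0.2,-0.2,-0.2,-0.2]}}

```text
t: 11.08
ee_pos: [0.5648, -0.1943, 0.2981]
orientation: [[0.01, -1.0, -0.03], [-0.005, -0.03, 1.0], [-1.0, -0.01, -0.005]]
contact_force: [-0.4, -0.2, -0.4]
opening: 0.0526
```

```bash
python3 - <<'E'
from h import *
for n in("top","side"):
    im,d=cams.get_image(n);cv2.imwrite(f'pics/{n}4.png',im[:,:,::-1]);P=pts(n,d)
    hsv=cv2.cvtColor(im,cv2.COLOR_RGB2HSV)
    box=np.zeros(d.shape,bool)
    if n=="top": box[165:300,185:305]=1
    else: box[150:290,240:390]=1
    mk=(hsv[...,0]>45)&(hsv[...,0]<85)&(hsv[...,1]>120)&box&(P[...,2]>.1)
    v,u=np.nonzero(mk);print(n,"green",ray(n,u.mean(),v.mean(),.112).round(4),np.median(P[mk],0).round(4),u.mean(),v.mean())
    k=box&(P[...,2]>.175)&(P[...,2]<.2)&(im.max(2)<90)
    v,u=np.nonzero(k);c,s,a=cv2.minAreaRect(np.stack([u,v],1).astype(np.float32));W=np.array([ray(n,x,y,.182) for x,y in cv2.boxPoints((c,s,a))])
    e=max([W[1]-W[0],W[2]-W[1]],key=np.linalg.norm);print(W.mean(0).round(4),"bar",np.degrees(np.arctan2(e[1],e[0])))
print(bot.state()["ee_pos"],bot.state()["t"])
E
```

```text
top green [0.6255 0.0495 0.112 ] [0.6259 0.0492 0.1114] 263.72265625 207.328125
[0.5573 0.0862 0.182 ] bar -88.28111226349388
side green [0.6237 0.0574 0.112 ] [0.6239 0.057  0.1114] 293.9611650485437 180.51132686084142
[0.5565 0.0926 0.182 ] bar -87.42601508153479
[ 0.56490366 -0.19388921  0.29806478] 11.1833
```

View pics/top4.png

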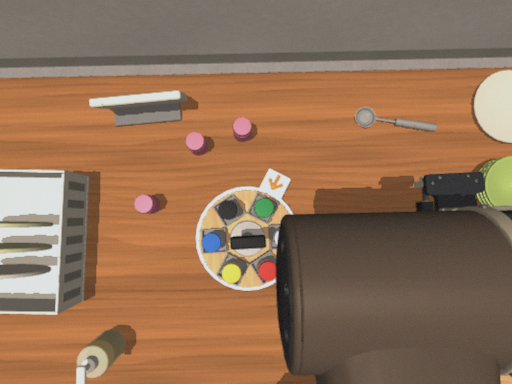

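View pics/side4.png

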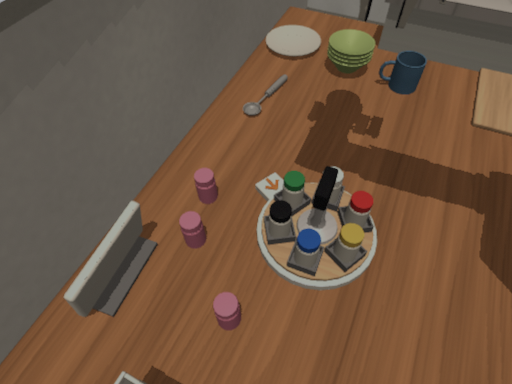

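The top view shows green at (264,207), directly at the arrow and where the white lid started. The bar has turned from −28° to −88°, the jar is upright in its seat, and the arm is clear.

```bash
python3 -c "
from rig import workorder
print(workorder.hand_in())"
```

```text
the job is handed in; nothing more can be done
None
```

I gripped the black knob, turned the carousel one click clockwise (negative), released it, backed the arm away and handed the job in at about 11.2 s. No verdict is reported.

**Last checks:**
- **Turn:** by the top camera, the bar went from −27.9° to −88.3°, a turn of 60.4°. The side camera gives 59.0°. Both fit the outer click position. I did not take a second picture to confirm it was still, but nothing was touching it.
- **Green jar:** its lid is about 77 mm from the axis at −28°, right at the arrow. It looks upright, and the lid top is at 111 mm, so it is seated.
- **Robot:** the gripper is clear of everything, and the forces read at the end of each move stayed below 3 N.

**Disagreement:** the two cameras differ by 5–8 mm in y, more than the stated 2 mm calibration. When the fingers closed, the knob centred at y ≈ 0.087, close to the top camera's value. The result does not depend on this.

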